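# Tip the napkin carton over into its taped place

## Robot

A 7-joint arm with a two-finger parallel gripper is mounted at the origin on the work surface. World frame = base frame: x ahead of the robot, y to its left, z up, the work surface at z = 0. Lengths are in m, angles in degrees, forces in N, time in s.
With the tool pointing down it reaches from about 0.425 to 0.875 m from the base axis. Payload 4.7 kg.
Tool frame: the origin (TCP) lies on the centre line of the jaws, within the pads' length; the fingertips stand 25 mm ahead of it and the grasp point (between the pads) lies 6 mm ahead of it; z points along the fingers, y is the direction in which the jaws open and shut (so a half turn about z gives the same grasp; the last joint's range is limited). The gripper opens to 87 mm and grips with 3 to 60 N. Pads are 19 mm wide; open, the fingers measure 117 mm over their backs; the gripper's body (75 mm by 190 mm) begins 51 mm behind the grasp point.
Start: joints at [-67.374, 18.392, -4.016, 83.108, 1.295, 78.541, -3.26], TCP at [0.242, 0.603, 0.248] pointing down, gripper open.
Joint ranges: [-163.93, 163.93], [-17.29, 119.83], [-79.2, 71.16], [3.27, 140.29], [-89.18, 269.18], [5.43, 117.66], [-154.24, 154.24]. Speed limits (degrees/s): [147.25, 147.25, 180, 180, 180, 180, 180].

## Interface

Orientations are given as [roll, pitch, yaw] about the fixed x, y, z axes, in that order (R = Rz(yaw) Ry(pitch) Rx(roll)).
In Python, from cell import env gives the robot as it stands.
- The arm moves only by the shell command python3 -m creep 'ROWS' [OPENING] [FORCE]. ROWS is JSON, a list of rows, each an object of numbers: "tx", "ty", "tz": the shift along the tool's x, y, z in m; "rx", "ry", "rz": the turn, a rotation vector about the tool's x, y, z in degrees. In form: [{"tx": .., "ty": .., "tz": .., "rx": .., "ry": .., "rz": ..}, ...]. A call has 1 to 20 rows; each row shifts and turns the commanded pose from where the row before left it, along the tool's axes as they then stand; what a row does not reach is not made up. A row lasts 1/8 s, in which the tool goes at most 62.5 mm and 10.7 degrees, less where a joint would pass 70% of its speed; a pose out of reach is approached as far as the arm can. A call is refused whole if a number of a shift passes 0.0625 or a number of a turn 10.7, either way. A call with a gripper value outside its range is refused whole. OPENING is the finger opening in m, from 0 to 0.087, set as the call begins (- or left out, the last holds). The fingers move at their own pace and stop on an object; FORCE is the grip in N (left out, the last holds). Time passes only in rows, so rows that do not move let the fingers close. It gives the time, the measured TCP pose, the force and the opening at its end, in the units of the state.
- env.get_obs(): the state, without advancing time (a new reading comes with each control period).
- env.read_camera(name): name is "scene" or "top" or "wrist"; returns a dict with "pixels" (420x560x3 uint8, red, green, blue), "intrinsics" (3x3 intrinsics, pixels), "R" (3x3) and "t" (3): a world point X has camera coordinates R X + t. Camera axes: x right, y down, z forward; pixel columns grow to the right and rows downward; lengths in m; the calibration is good to about 2 mm. A picture is of the moment at which its call begins. There is no depth.
- env.sign_off(): hands the job in, once; it reports no verdict.
The state is a dict: "time_s": time; "qpos": joint angles; "joint_velocities": joint speeds; "effort": joint torques, N m; "tool_pos": TCP position; "tool_rot": TCP orientation; "force": force on the tool from outside, world axes, zero at the start; "wrist_torque": the same for the moment, N m; "grip_width": finger opening in m.
Only numpy, scipy, OpenCV 4.12 (cv2) and the standard library are available. Lean on these libraries where they do the work, as an engineer would, in place of code of your own. Each camera call takes 0.05 s, during which the arm holds its last target.

## Task

The napkin carton stands on end beside its place on the counter, a rectangle marked with black tape, with its oval opening on the face away from the rectangle. Without gripping or lifting it, first gently push it low down so that it slides, still standing, until the foot of its back face is just inside the near tape line, then push it high up on the face with the opening so that it topples forward and lands lying in the rectangle with the opening upward. It must come down there in that one fall, not pushed in once it lies; resting on the tape is fine, sticking out beyond it is not, and the shaker and the sauce bottle stay where they are.

Things in the scene. Friction and masses are not known exactly. Their poses are not given: they have to be found in the camera images.
- carton: loose rigid carton, 0.2-0.33 kg, on end: 50 mm deep (x), 90 wide (y), 130 high (z), mass centre mid-box. Origin: centre of underside. Dark oval opening in pale -x face; +x points out of the plain back face, within 0.1 rad of the outline's x. Pushed below 25 mm it slides (up to 3 N); above 60 mm it tips about its back foot edge, falling by itself past 21 degrees.
- toe_left (a point): bottom left corner of the carton's back face (+x side, the one that ends up underneath), at 25 mm along carton x and +45 mm along carton y, 0 mm up: one end of the edge it turns about
- toe_right (a point): bottom right corner of the carton's back face (+x side, the one that ends up underneath), at 25 mm along carton x and -45 mm along carton y, 0 mm up: the other end of the edge it turns about
- head_left (a point): top left corner of the carton's back face (+x side, the one that ends up underneath), at 25 mm along carton x and +45 mm along carton y, 130 mm up
- head_right (a point): top right corner of the carton's back face (+x side, the one that ends up underneath), at 25 mm along carton x and -45 mm along carton y, 130 mm up
- outline: the place: rectangle of flat black tape, 12 mm wide, on the steel counter. Inside 180 mm (its x) by 140 mm (its y), over the tape's outer edges 204 x 164. Origin: its centre, on the counter. Its x points away from the side where the carton stands; the carton starts wholly outside, its back face 12 to 60 mm short of the near line's outer edge (x = -102 mm).
- shaker: bystander: round metal seasoning shaker, 58 mm diameter, 106 mm high, standing just outside the rectangle, beyond its far end or along one side. Origin: centre of the underside.
- sauce: bystander: white sauce bottle with a pointed nozzle, 56 mm diameter, 160 mm high, standing just outside the rectangle, beyond its far end or along one side. Origin: centre of the underside.
Mind the look-alikes: they are no part of the job. Of the things that look like the carton, the middle-sized one is meant.

How it is judged (in metres and radians):
On the way, in this order (a step that is already met when the one before it is completed fails the run):
1. the carton, still standing upright, has its back foot edge over the near tape line (x of each of toe_left, toe_right in the frame of outline above -0.102 m and angle between carton's own z axis and vertical below 0.2 rad), for 0.2 s.
2. the carton lies with its opening upward inside the taped rectangle (angle between carton's own x axis and vertical above 3.04 rad and x of toe_left in the frame of outline between -0.102 and 0.102 m and y of toe_left in the frame of outline between -0.082 and 0.082 m and x of toe_right in the frame of outline between -0.102 and 0.102 m and y of toe_right in the frame of outline between -0.082 and 0.082 m and x of head_left in the frame of outline between -0.102 and 0.102 m and y of head_left in the frame of outline between -0.082 and 0.082 m and x of head_right in the frame of outline between -0.102 and 0.102 m and y of head_right in the frame of outline between -0.082 and 0.082 m), for 0.2 s.
At the end, for the whole second after the job is handed in: The carton lies flat at rest, opening upward (within 0.1 rad of level), all four corners of its lower face within the outer edges of the tape rectangle (204 x 164 mm) (all of step 2 and linear speed of carton below 0.01 m/s and angular speed of carton below 0.1 rad/s); the robot touches nothing.
It fails at once if the carton lies down anywhere but inside the outer edges of the tape (angle between carton's own z axis and vertical above 1.45 rad and not (x of toe_left in the frame of outline between -0.102 and 0.102 m and y of toe_left in the frame of outline between -0.082 and 0.082 m and x of toe_right in the frame of outline between -0.102 and 0.102 m and y of toe_right in the frame of outline between -0.082 and 0.082 m and x of head_left in the frame of outline between -0.102 and 0.102 m and y of head_left in the frame of outline between -0.082 and 0.082 m and x of head_right in the frame of outline between -0.102 and 0.102 m and y of head_right in the frame of outline between -0.082 and 0.082 m)).
It fails at once if the carton is lifted or tipped the wrong way (either end of its back foot edge more than 15 mm above the counter) (height (world z) of any of toe_left, toe_right above 0.015 m).
It fails at once if the carton is gripped or shoved hard (fingers press on it with over 25 N) (contact force between the fingers and carton above 25 N).
It fails at once if the shaker or sauce bottle is moved by more than 10 mm (distance of any of shaker, sauce from where it was at the start of the episode above 0.01 m).
It also fails if it takes over 42 s, if anything falls off the work surface, if the arm or the gripper's body presses on something with over 40 N, if the wrist force passes 120 N, or if a joint passes its speed limit or range.

## Working session

There is one attempt and no reset: what is moved stays moved. The work goes in short steps, Python scripts to look and compute and a shell command to move; the robot and the scene stay as the last step left them, time stands still between calls to the robot, and variables do not carry over. Pictures are saved under pics/ and viewed, and the job is handed in when it is done.

```bash
ls; mkdir -p pics; python3 - <<'E'
from cell import env
import cv2,numpy as np
o=env.get_obs();print(o)
for n in("scene","top","wrist"):
    c=env.read_camera(n);cv2.imwrite(f"pics/{n}0.png",c["pixels"][:,:,::-1])
    print(n,c["intrinsics"].tolist(),np.round(c["R"],4).tolist(),c["t"])
    np.savez(f"{n}0.npz",**c)
E
```

```text
pics
{'time_s': 0.0, 'qpos': array([-67.37287283,  18.43809208,  -4.01590895,  83.1751371 ,
         1.29549904,  78.54010513,  -3.25955569]), 'joint_velocities': array([-0.04605336,  0.03621591,  0.04502508,  0.03979544, -0.13413892,
       -0.02588591,  0.02151678]), 'effort': array([ 1.31760762e-04, -4.91293502e+01, -4.03269734e-01, -3.12519407e+01,
       -6.37760991e-02,  4.39606409e-02,  1.76724748e-04]), 'tool_pos': array([0.24144836, 0.60294873, 0.24647042]), 'tool_rot': array([-1.79891938e+02,  6.11838641e-03,  1.58183535e+02]), 'force': array([ 0.24389032, -0.30454158,  0.94174605]), 'wrist_torque': array([-0.03809334,  0.02746863,  0.01523883]), 'grip_width': 0.08701414690968663}
scene [[428.75080771051444, 0.0, 281.91277713195626], [0.0, 428.75080771051444, 208.023075583026], [0.0, 0.0, 1.0]] [[-0.7945, 0.607, 0.0174], [0.3981, 0.5423, -0.7399], [-0.4586, -0.5809, -0.6725]] [ 0.41513911 -0.19889445  1.16288016]
top [[509.8036991311908, 0.0, 288.46165415675256], [0.0, 509.8036991311908, 208.96202689427264], [0.0, 0.0, 1.0]] [[-0.0108, -0.9999, -0.0102], [-0.9973, 0.0115, -0.0731], [0.0732, 0.0094, -0.9973]] [0.07484636 0.54488051 1.05275352]
wrist [[362.8463322245987, 0.0, 284.03078251466394], [0.0, 362.8463322245987, 213.69004114836085], [0.0, 0.0, 1.0]] [[0.3722, 0.9281, -0.0017], [0.8948, -0.3584, 0.2662], [0.2464, -0.1006, -0.9639]] [-0.64836507 -0.02995461  0.39062466]
```

View pics/scene0.png

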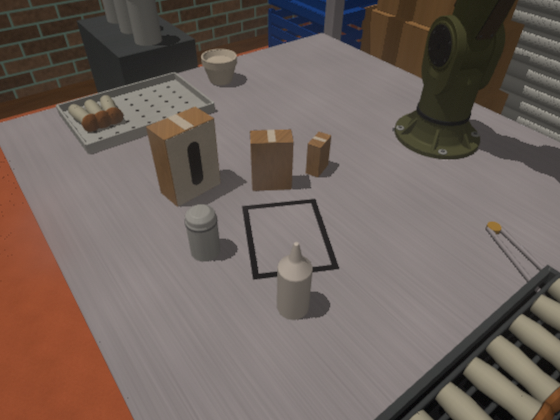

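View pics/top0.png

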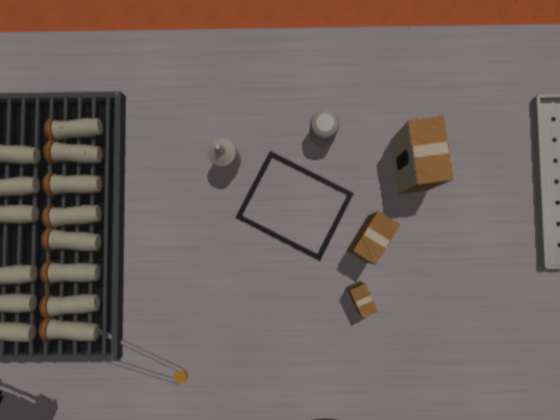

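View pics/wrist0.png

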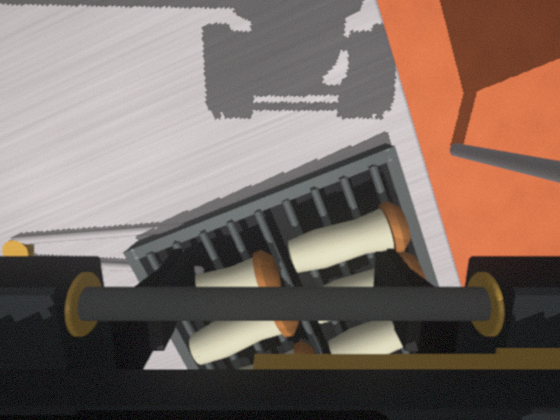

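Top view: the middle carton is at about (375,238) and the outline's outer corners are near (271,153), (352,193), (320,259) and (238,216). The shaker is at (323,127) and the sauce bottle at (222,153). The scene view agrees. I'll zoom in on the top view.

```bash
python3 - <<'E'
import cv2
a=cv2.imread("pics/top0.png")[90:340,190:480]; a=cv2.convertScaleAbs(a,alpha=1.5)
cv2.imwrite("pics/topz.png",cv2.resize(a,None,fx=2.4,fy=2.4,interpolation=2)[:600,:])
a=cv2.imread("pics/scene0.png")[110:330,180:350]
cv2.imwrite("pics/scz.png",cv2.resize(a,None,fx=2.7,fy=2.7,interpolation=2))
E
```

```text
(no output)
```

View pics/topz.png

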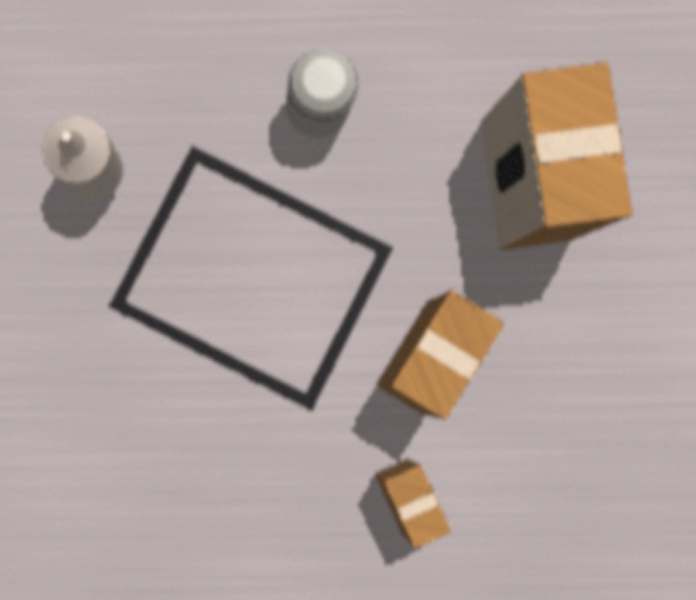

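View pics/scz.png

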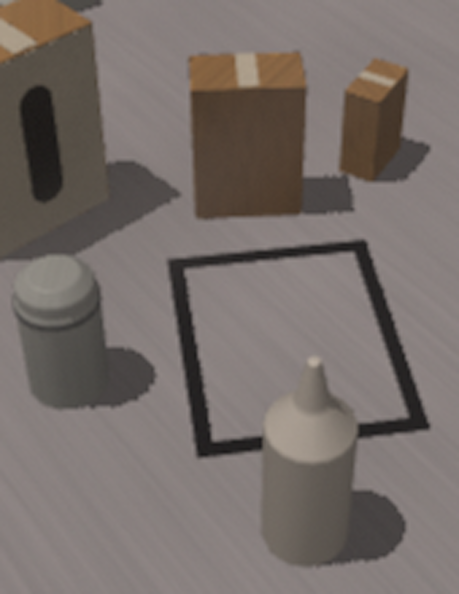

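```bash
cat > h.py <<'E'
import numpy as np,cv2
def load(n):
    d=np.load(n+".npz"); return {k:d[k] for k in d}
def proj(c,X):
    p=np.asarray(X)@c["R"].T+c["t"]; q=p@np.asarray(c["intrinsics"]).T; return q[...,:2]/q[...,2:]
def back(c,px,z):
    px=np.atleast_2d(px).astype(float); r=np.c_[px,np.ones(len(px))]@np.linalg.inv(c["intrinsics"]).T@c["R"]
    o=-c["R"].T@c["t"]; return o+r*((z-o[2])/r[:,2])[:,None]
def fit(c,pts,z,L,W):  # rectangle corners fit order (-x,+y),( -x,-y),(+x,-y),(+x,+y)
    from scipy.optimize import least_squares
    P=back(c,pts,z)[:,:2]
    M=np.array([[-L,W],[-L,-W],[L,-W],[L,W]])/2
    m=P.mean(0); v=(P[2]+P[3]-P[0]-P[1]); a=np.arctan2(v[1],v[0])
    f=lambda q:(q[:2]+M@np.array([[np.cos(q[2]),np.sin(q[2])],[-np.sin(q[2]),np.cos(q[2])]])-P).ravel()
    s=least_squares(f,[*m,a]); return s.x,np.round(s.fun*1000,1),P
E
python3 - <<'E'
from h import *
t=load("top0")
z=lambda l:np.array(l)/2.4+[190,90]
# outline: x axis points away from carton: image left. near side = right (391,248),(311,410)
# near: world y-left = image left; looking along -> +y is (image down) 
for pts,h,L,W in([z([(311,410),(393,247),(194,147),(109,306)]),0,.204,.164],[z([(444,418),(503,322),(452,291),(391,385)]),.13,.05,.09]):
    q,r,P=fit(t,pts,h,L,W);print(q[:2],np.degrees(q[2]),r);print(P.round(4).tolist())
print(back(t,z([(323,77),]),.106),back(t,z([(70,140)]),.16))
s=load("scene0"); zz=lambda l:np.array(l)/2.7+[180,110]
print("scene outline",fit(s,zz([(367,240),(169,260),(201,456),(429,427)]),0,.204,.164))
print("scene toes",back(s,zz([(302,211),(196,217)]),0))
print("scene heads",back(s,zz([(303,90),(191,90),(192,55),(302,54)]),.13))
print("shaker base",back(s,zz([(67,405)]),0),"sauce base",back(s,zz([(305,562)]),0))
E
```

```text
[0.55469646 0.0552301 ] 62.17435636229845 [-1.2 -0.6 -0.5 -1.6  2.   1.4 -0.3  0.8]
[[0.4358, 0.0039], [0.5801, -0.0716], [0.6728, 0.1057], [0.5301, 0.1829]]
[ 0.48209715 -0.09701326] 56.81723775797207 [-1.5 -0.2 -0.5 -1.6  2.1  0.9 -0.2  0.9]
[[0.4322, -0.0931], [0.5065, -0.141], [0.5314, -0.1017], [0.4583, -0.0523]]
[[ 0.70925237 -0.0046854   0.106     ]] [[0.6493016  0.19432117 0.16      ]]
scene outline (array([0.55433923, 0.06117749, 1.08733125]), array([-0.3, -1.1, -0.5, -1.2,  1.7,  0.1, -0.9,  2.2]), array([[ 0.4346003 ,  0.01008172],
       [ 0.58004118, -0.06601897],
       [ 0.67267627,  0.11328435],
       [ 0.53003916,  0.18736288]]))
scene toes [[ 0.45470877 -0.0511805   0.        ]
 [ 0.5318232  -0.09776058  0.        ]]
scene heads [[ 0.46477951 -0.04413324  0.13      ]
 [ 0.53425824 -0.09440412  0.13      ]
 [ 0.50560463 -0.13499106  0.13      ]
 [ 0.43352113 -0.08485648  0.13      ]]
shaker base [[0.72293905 0.01935804 0.        ]] sauce base [[0.66795128 0.22123827 0.        ]]
```

```bash
python3 - <<'E'
from h import *
from scipy.spatial.transform import Rotation as Ro
w=load("wrist0");o=-w["R"].T@w["t"]; Rt=Ro.from_euler('xyz',[-179.89,0,158.18],degrees=True).as_matrix()
print("cam in tool",Rt.T@(o-[.2414,.6029,.2465]), "view dir",Rt.T@w["R"][2])
t=load("top0"); s=load("scene0")
z=lambda l:np.array(l)/2.4+[190,90]; zz=lambda l:np.array(l)/2.7+[180,110]
P=back(t,z([(411,458),(376,477),(414,549),(450,532)]),.075);print("small top z.075",P.round(3).tolist())
print("small base scene",back(s,zz([(341,170),(374,178),(402,140)]),0).round(3).tolist())
P=back(t,z([(522,75),(607,63),(632,214),(545,228)]),.17);print("big top .17",P.round(3).tolist())
print("big base top",back(t,z([(503,248)]),0).round(3).tolist())
E
```

```text
cam in tool [ 0.07474697 -0.00062543 -0.13688577] view dir [-2.66188638e-01  3.68331190e-05  9.63920955e-01]
small top z.075 [[0.398, -0.074, 0.075], [0.383, -0.045, 0.075], [0.324, -0.075, 0.075], [0.337, -0.105, 0.075]]
small base scene [[0.391, -0.075, 0.0], [0.375, -0.049, 0.0], [0.317, -0.077, 0.0]]
big top .17 [[0.693, -0.152, 0.17], [0.701, -0.217, 0.17], [0.585, -0.232, 0.17], [0.576, -0.166, 0.17]]
big base top [[0.578, -0.17, 0.0]]
```

```bash
cat >> h.py <<'E'
from scipy.spatial.transform import Rotation as Ro
def sim(p,rpy,rows):
    R=Ro.from_euler('xyz',rpy,degrees=True);p=np.array(p,float)
    for r in rows:
        p=p+R.apply([r.get("tx",0),r.get("ty",0),r.get("tz",0)]); R=R*Ro.from_rotvec([r.get("rx",0),r.get("ry",0),r.get("rz",0)],degrees=True)
    return p.round(4),R.as_euler('xyz',degrees=True).round(2)
E
python3 - <<'E'
from h import *
for tx,ty in((-.05,-.0095),(-.052,-.012),(-.053,-.014)):
  for n in (9,18): print(n,sim([.2415,.603,.2465],[-179.9,0,158.2],[dict(tx=tx,ty=ty,rz=5.34)]*n))
E
```

```text
9 (array([0.5035, 0.2434, 0.2469]), array([-1.7993e+02,  7.0000e-02,  1.1014e+02]))
18 (array([ 0.4112, -0.1918,  0.2477]), array([1.7999e+02, 1.0000e-01, 6.2080e+01]))
9 (array([0.5013, 0.2155, 0.247 ]), array([-1.7993e+02,  7.0000e-02,  1.1014e+02]))
18 (array([ 0.3868, -0.2367,  0.2478]), array([1.7999e+02, 1.0000e-01, 6.2080e+01]))
9 (array([0.4957, 0.1968, 0.247 ]), array([-1.7993e+02,  7.0000e-02,  1.1014e+02]))
18 (array([ 0.3635, -0.2638,  0.2478]), array([1.7999e+02, 1.0000e-01, 6.2080e+01]))
```

```bash
python3 -m creep '[{"tx":-0.05,"ty":-0.008,"rz":5.34},{"tx":-0.05,"ty":-0.008,"rz":5.34},{"tx":-0.05,"ty":-0.008,"rz":5.34},{"tx":-0.05,"ty":-0.008,"rz":5.34},{"tx":-0.05,"ty":-0.008,"rz":5.34},{"tx":-0.05,"ty":-0.008,"rz":5.34},{"tx":-0.05,"ty":-0.008,"rz":5.34},{"tx":-0.05,"ty":-0.008,"rz":5.34},{"tx":-0.05,"ty":-0.008,"rz":5.34},{"tx":-0.05,"ty":-0.008,"rz":5.34},{"tx":-0.05,"ty":-0.008,"rz":5.34},{"tx":-0.05,"ty":-0.008,"rz":5.34},{"tx":-0.05,"ty":-0.008,"rz":5.34},{"tx":-0.05,"ty":-0.008,"rz":5.34},{"tx":-0.05,"ty":-0.008,"rz":5.34},{"tx":-0.05,"ty":-0.008,"rz":5.34},{"tx":-0.05,"ty":-0.008,"rz":5.34},{"tx":-0.05,"ty":-0.008,"rz":5.34}]' 0.05
python3 -m creep '[{"ry":10},{"ry":10},{"ry":10},{"ry":10},{}]'
```

```text
$[0]: bad value
$[0]: bad value
```

```bash
python3 -m creep '[{"tx":-0.05,"ty":-0.008,"tz":0,"rx":0,"ry":0,"rz":5.34},{"tx":-0.05,"ty":-0.008,"tz":0,"rx":0,"ry":0,"rz":5.34}]' 0.05
```

```text
time_s: 0.4
tool_pos: [0.3263, 0.5471, 0.247]
tool_rot: [-180.0, 0.0, 147.4]
force: [0.6, -0.2, -0.5]
grip_width: 0.0743
```

```bash
python3 -m creep '[{"tx":-0.05,"ty":-0.008,"tz":0,"rx":0,"ry":0,"rz":5.34},{"tx":-0.05,"ty":-0.008,"tz":0,"rx":0,"ry":0,"rz":5.34},{"tx":-0.05,"ty":-0.008,"tz":0,"rx":0,"ry":0,"rz":5.34},{"tx":-0.05,"ty":-0.008,"tz":0,"rx":0,"ry":0,"rz":5.34},{"tx":-0.05,"ty":-0.008,"tz":0,"rx":0,"ry":0,"rz":5.34},{"tx":-0.05,"ty":-0.008,"tz":0,"rx":0,"ry":0,"rz":5.34},{"tx":-0.05,"ty":-0.008,"tz":0,"rx":0,"ry":0,"rz":5.34},{"tx":-0.05,"ty":-0.008,"tz":0,"rx":0,"ry":0,"rz":5.34},{"tx":-0.05,"ty":-0.008,"tz":0,"rx":0,"ry":0,"rz":5.34},{"tx":-0.05,"ty":-0.008,"tz":0,"rx":0,"ry":0,"rz":5.34},{"tx":-0.05,"ty":-0.008,"tz":0,"rx":0,"ry":0,"rz":5.34},{"tx":-0.05,"ty":-0.008,"tz":0,"rx":0,"ry":0,"rz":5.34},{"tx":-0.05,"ty":-0.008,"tz":0,"rx":0,"ry":0,"rz":5.34},{"tx":-0.05,"ty":-0.008,"tz":0,"rx":0,"ry":0,"rz":5.34},{"tx":-0.05,"ty":-0.008,"tz":0,"rx":0,"ry":0,"rz":5.34},{"tx":-0.05,"ty":-0.008,"tz":0,"rx":0,"ry":0,"rz":5.34}]'
python3 -m creep '[{"tx":0,"ty":0,"tz":0,"rx":0,"ry":10,"rz":0},{"tx":0,"ty":0,"tz":0,"rx":0,"ry":10,"rz":0},{"tx":0,"ty":0,"tz":0,"rx":0,"ry":10,"rz":0},{"tx":0,"ty":0,"tz":0,"rx":0,"ry":10,"rz":0},{"tx":0,"ty":0,"tz":0,"rx":0,"ry":0,"rz":0}]'
python3 - <<'E'
from cell import env
import cv2,numpy as np
print(env.get_obs()["qpos"])
for n in("scene","top","wrist"):
    c=env.read_camera(n);cv2.imwrite(f"pics/{n}1.png",c["pixels"][:,:,::-1]);np.savez(f"{n}1.npz",**c)
E
```

```text
time_s: 2.4
tool_pos: [0.4322, -0.1836, 0.2474]
tool_rot: [180.0, -0.0, 61.9]
force: [-0.2, -1.5, 0.7]
grip_width: 0.0504
time_s: 3.02
tool_pos: [0.4314, -0.1843, 0.2451]
tool_rot: [-179.6, -39.8, 61.4]
force: [-1.4, 0.9, -0.6]
grip_width: 0.0503
[-11.43883035   4.58822588  60.52948029 111.61438251 -40.65479897
  85.23865248  31.71047496]
```

View pics/scene1.png

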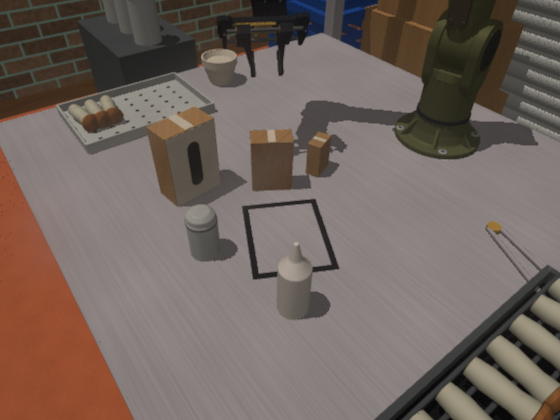

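View pics/top1.png

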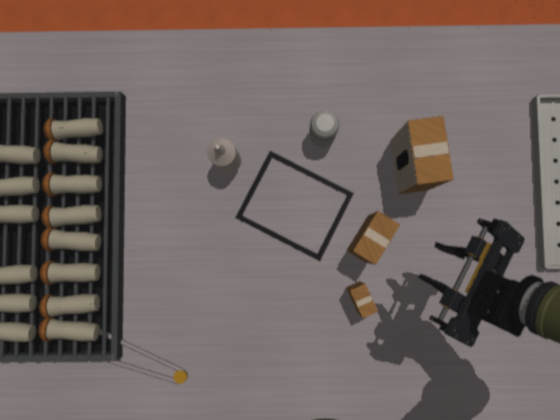

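View pics/wrist1.png

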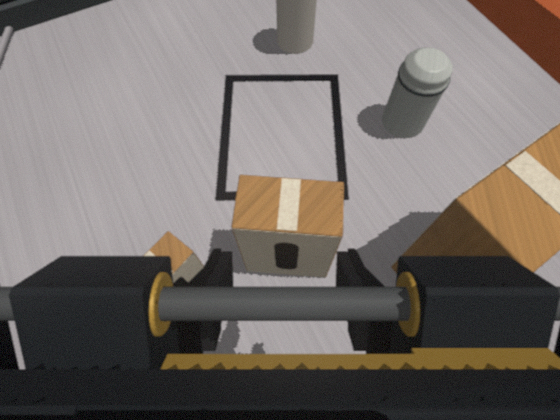

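Wrist view: the carton, with its oval, is straight ahead at (287,225) and lined up with the rectangle. The look-alikes sit to the left (170,255) and right (500,220), just outside the gripper's width. I'll lower behind it.

```bash
python3 -m creep '[{"tx":-0.025,"ty":0.0065,"tz":0.03,"rx":0,"ry":0,"rz":0},{"tx":-0.025,"ty":0.0065,"tz":0.03,"rx":0,"ry":0,"rz":0},{"tx":-0.025,"ty":0,"tz":0.03,"rx":0,"ry":0,"rz":0},{"tx":-0.025,"ty":0,"tz":0.03,"rx":0,"ry":0,"rz":0},{"tx":0,"ty":0,"tz":0,"rx":0,"ry":0,"rz":0}]'
python3 - <<'E'
from cell import env
import cv2,numpy as np
print(env.get_obs()["qpos"])
for n in("scene","top","wrist"):
    c=env.read_camera(n);cv2.imwrite(f"pics/{n}2.png",c["pixels"][:,:,::-1]);np.savez(f"{n}2.npz",**c)
E
```

```text
time_s: 3.8
tool_pos: [0.4445, -0.185, 0.09]
tool_rot: [-179.6, -40.0, 62.0]
force: [0.3, 0.1, 1.3]
grip_width: 0.0502
[ -2.3115385   24.91433571  54.91212142 117.32726031 -56.35713803
  80.58328126  52.50888454]
```

View pics/top2.png

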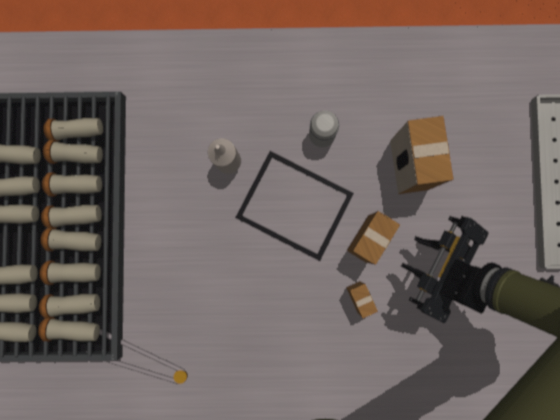

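View pics/wrist2.png

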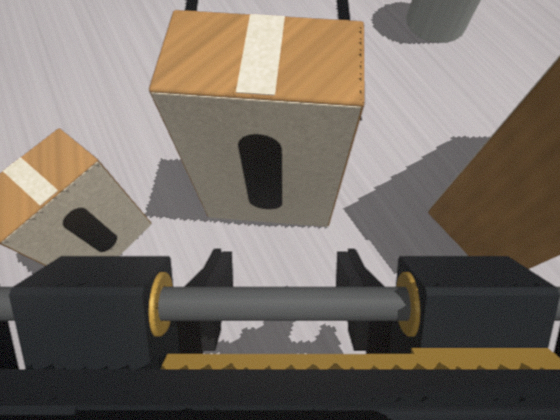

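```bash
python3 - <<'E'
from h import *
w=load("wrist2")
P=back(w,[(210,220),(329,227),(151,222),(430,212)],0)[:,:2];print(P)
H=back(w,[(150,91),(361,104)],.13)[:,:2];print("top front corners",H,np.linalg.norm(H[0]-H[1]),np.linalg.norm(P[0]-P[1]))
# tool frame ground axes
a=np.radians(62);u=np.array([np.cos(a),np.sin(a)]);v=np.array([-u[1],u[0]]);tcp=np.array([.4445,-.185])
for n,p in zip("foot-left foot-right small big headL headR".split(),np.r_[P,H]): print(n,((p-tcp)@u).round(4),((p-tcp)@v).round(4))
d=P[0]-P[1];print("carton yaw",np.degrees(np.arctan2(d[1],d[0]))-90); d=H[0]-H[1];print(np.degrees(np.arctan2(d[1],d[0]))-90)
E
```

```text
[[ 0.43055082 -0.09591293]
 [ 0.50506061 -0.14156769]
 [ 0.3916592  -0.07717588]
 [ 0.57754325 -0.1662417 ]]
top front corners [[ 0.43059278 -0.0945952 ]
 [ 0.50348633 -0.14080996]] 0.08630917666527053 0.08738458447490322
foot-left 0.0721 0.0541
foot-right 0.0668 -0.0331
small 0.0704 0.0973
big 0.079 -0.1087
headL 0.0733 0.0547
headR 0.0667 -0.0313
carton yaw 58.502742008476986
57.62515819855247
```

```bash
python3 - <<'E'
from h import *
w=load("wrist1")
q,r,P=fit(w,[(216,199),(349,197),(338,74),(225,74)],0,.204,.164);print(q[:2],np.degrees(q[2]),r)
F=back(w,[(245,270),(328,275)],0)[:,:2];print(F)
u=np.array([np.cos(q[2]),np.sin(q[2])]);v=np.array([-u[1],u[0]])
print([(((f-q[:2])@u).round(4),((f-q[:2])@v).round(4)) for f in F])
w2=load("wrist2");F=back(w2,[(210,220),(329,227)],0)[:,:2]
print([(((f-q[:2])@u).round(4),((f-q[:2])@v).round(4)) for f in F])
E
```

```text
[0.55492093 0.05904351] 62.49328687794574 [-0.4  0.  -0.6 -1.2  0.5  1.6  0.4 -0.5]
[[ 0.42844983 -0.09126048]
 [ 0.50809183 -0.14014765]]
[(np.float64(-0.1917), np.float64(0.0428)), (np.float64(-0.1983), np.float64(-0.0505))]
[(np.float64(-0.1949), np.float64(0.0387)), (np.float64(-0.201), np.float64(-0.0484))]
```

```bash
python3 -m creep '[{"tx":-0.0187,"ty":0.005,"tz":0.0222,"rx":0,"ry":0,"rz":0},{"tx":-0.0187,"ty":0,"tz":0.0222,"rx":0,"ry":0,"rz":0},{"tx":0,"ty":0,"tz":0,"rx":0,"ry":0,"rz":0},{"tx":0.0135,"ty":0,"tz":0.0114,"rx":0,"ry":0,"rz":0},{"tx":0.0135,"ty":0,"tz":0.0114,"rx":0,"ry":0,"rz":0},{"tx":0,"ty":0,"tz":0,"rx":0,"ry":0,"rz":0}]'
python3 - <<'E'
from cell import env
import cv2,numpy as np
print(env.get_obs()["qpos"])
for n in("scene","top","wrist"):
    c=env.read_camera(n);cv2.imwrite(f"pics/{n}3.png",c["pixels"][:,:,::-1]);np.savez(f"{n}3.npz",**c)
E
```

```text
time_s: 4.7
tool_pos: [0.4671, -0.1564, 0.0344]
tool_rot: [179.9, -40.1, 62.4]
force: [-0.2, 0.3, 0.1]
grip_width: 0.0497
[ -2.42122215  30.28736842  50.40919358 119.23158999 -63.34301751
  76.21361907  56.30832781]
```

View pics/top3.png

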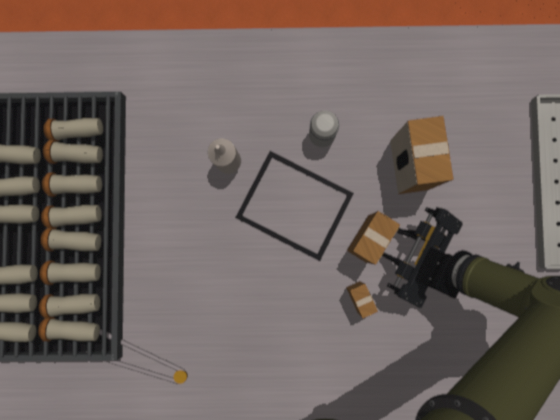

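View pics/wrist3.png

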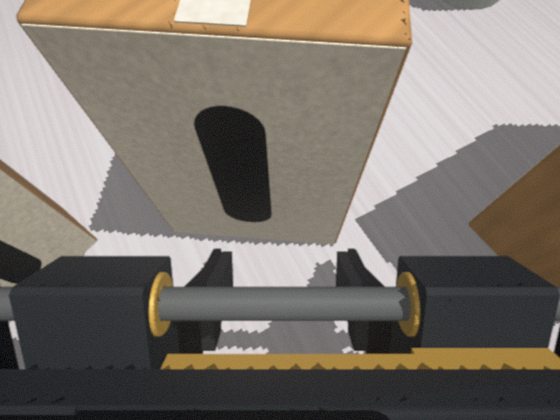

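View pics/scene3.png

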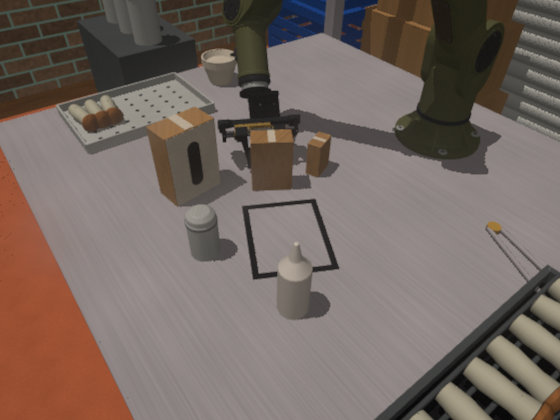

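```bash
python3 - <<'E'
from h import *
w=load("wrist3")
P=back(w,[(172,233),(335,244),(97,240),(470,222)],0)[:,:2]
a=np.radians(62.4);u=np.array([np.cos(a),np.sin(a)]);v=np.array([-u[1],u[0]]);tcp=np.array([.4671,-.1564])
for p in P: print(p,((p-tcp)@u).round(4),((p-tcp)@v).round(4))
E
```

```text
[ 0.42901241 -0.09360357] 0.038 0.0628
[ 0.50473136 -0.1409355 ] 0.0311 -0.0262
[ 0.39149549 -0.07835767] 0.0341 0.1032
[ 0.57778879 -0.16497381] 0.0437 -0.1021
```

```bash
python3 -m creep '[{"tx":-0.002,"ty":-0.003,"tz":0.0024,"rx":0,"ry":0,"rz":0},{"tx":0,"ty":0,"tz":0,"rx":0,"ry":0,"rz":0},{"tx":0.0038,"ty":0,"tz":0.0032,"rx":0,"ry":0,"rz":0},{"tx":0.0038,"ty":0,"tz":0.0032,"rx":0,"ry":0,"rz":0},{"tx":0.0038,"ty":0,"tz":0.0032,"rx":0,"ry":0,"rz":0},{"tx":0.0038,"ty":0,"tz":0.0032,"rx":0,"ry":0,"rz":0},{"tx":0.0038,"ty":0,"tz":0.0032,"rx":0,"ry":0,"rz":0},{"tx":0.0038,"ty":0,"tz":0.0032,"rx":0,"ry":0,"rz":0}]' 0.034
python3 - <<'E'
from cell import env
import cv2,numpy as np
print(env.get_obs()["qpos"])
for n in("scene","top","wrist"):
    c=env.read_camera(n);cv2.imwrite(f"pics/{n}4.png",c["pixels"][:,:,::-1]);np.savez(f"{n}4.npz",**c)
E
```

```text
time_s: 5.85
tool_pos: [0.4771, -0.131, 0.03]
tool_rot: [-180.0, -40.0, 62.1]
force: [-0.8, -2.2, 0.5]
grip_width: 0.034
[ -5.27244468  29.30058446  49.72438603 120.68846466 -64.66639794
  73.77760482  54.61618296]
```

View pics/top4.png

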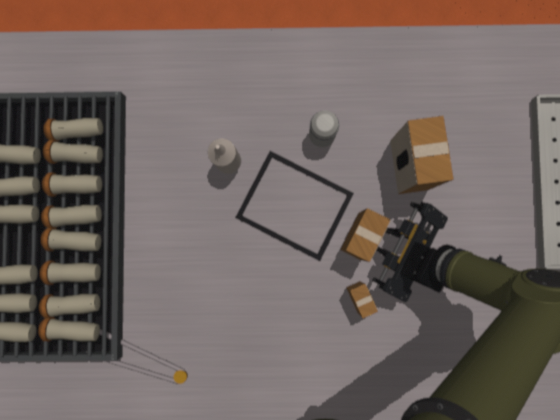

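View pics/wrist4.png

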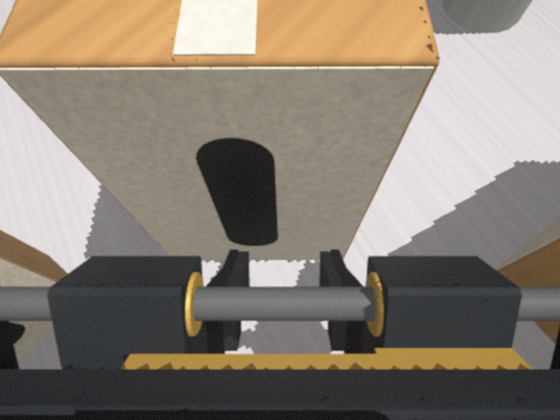

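View pics/scene4.png

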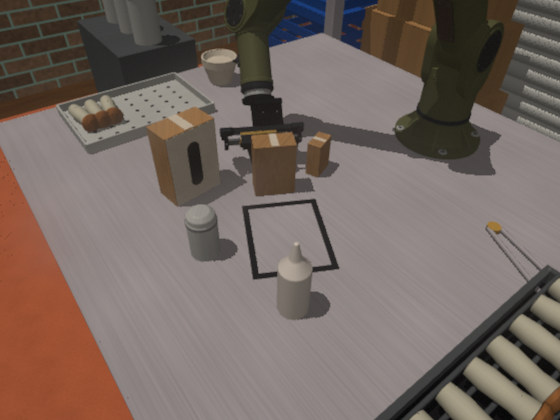

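```bash
python3 -m creep '[{"tx":0.0038,"ty":0,"tz":0.0032,"rx":0,"ry":0,"rz":0},{"tx":0.0038,"ty":0,"tz":0.0032,"rx":0,"ry":0,"rz":0},{"tx":0.0038,"ty":0,"tz":0.0032,"rx":0,"ry":0,"rz":0},{"tx":0.0038,"ty":0,"tz":0.0032,"rx":0,"ry":0,"rz":0},{"tx":0.0038,"ty":0,"tz":0.0032,"rx":0,"ry":0,"rz":0}]'
python3 -m creep '[{"tx":0.0038,"ty":0,"tz":0.0032,"rx":0,"ry":0,"rz":0},{"tx":0.0038,"ty":0,"tz":0.0032,"rx":0,"ry":0,"rz":0},{"tx":0.0038,"ty":0,"tz":0.0032,"rx":0,"ry":0,"rz":0},{"tx":0.0038,"ty":0,"tz":0.0032,"rx":0,"ry":0,"rz":0},{"tx":0.0038,"ty":0,"tz":0.0032,"rx":0,"ry":0,"rz":0}]'
python3 - <<'E'
from cell import env
import cv2,numpy as np
print(env.get_obs()["qpos"])
for n in("scene","top","wrist"):
    c=env.read_camera(n);cv2.imwrite(f"pics/{n}5.png",c["pixels"][:,:,::-1]);np.savez(f"{n}5.npz",**c)
a=cv2.imread("pics/top5.png")[90:340,190:480]; a=cv2.convertScaleAbs(a,alpha=1.5)
cv2.imwrite("pics/topz5.png",cv2.resize(a,None,fx=2.4,fy=2.4,interpolation=2)[:600,:])
a=cv2.imread("pics/scene5.png")[110:330,180:350]
cv2.imwrite("pics/scz5.png",cv2.resize(a,None,fx=2.7,fy=2.7,interpolation=2))
E
```

```text
time_s: 6.62
tool_pos: [0.4889, -0.1089, 0.03]
tool_rot: [180.0, -40.0, 62.1]
force: [-1.4, -0.6, 1.1]
grip_width: 0.0339
time_s: 7.25
tool_pos: [0.5006, -0.087, 0.03]
tool_rot: [180.0, -40.0, 62.1]
force: [-0.6, -1.6, 0.9]
grip_width: 0.034
[-10.23533256  27.62971121  48.34979342 121.85992386 -66.76450438
  70.15509517  50.926826  ]
```

View pics/topz5.png

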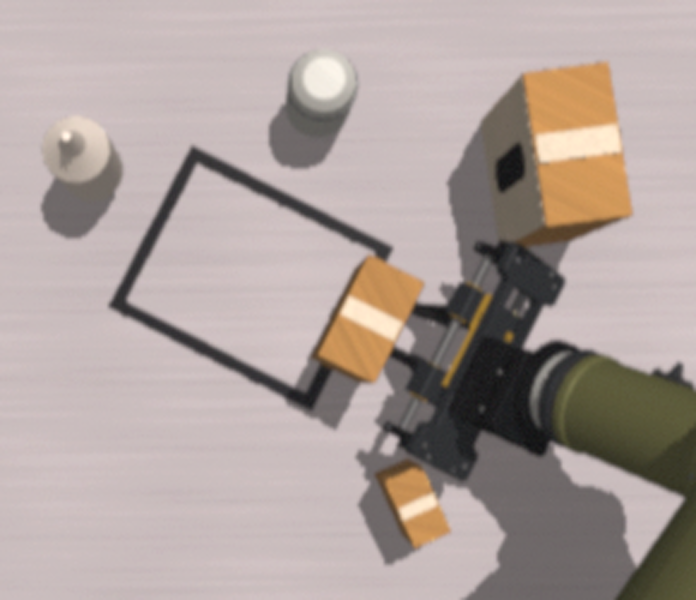

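View pics/scz5.png

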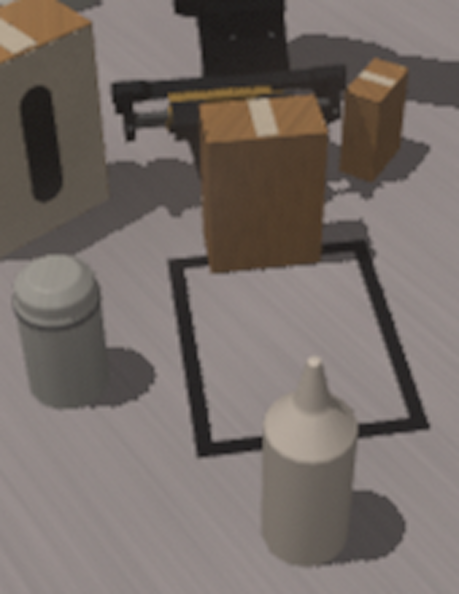

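View pics/wrist5.png

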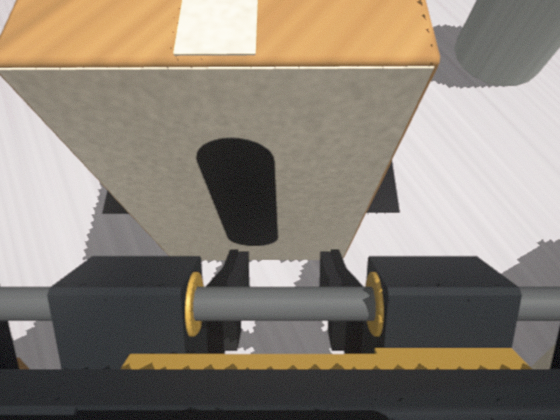

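```bash
cat > m.py <<'E'
from h import *
z=lambda l:np.array(l)/2.4+[190,90]; zz=lambda l:np.array(l)/2.7+[180,110]
def loc(q,P):
    u=np.array([np.cos(q[2]),np.sin(q[2])]);v=np.array([-u[1],u[0]]); return [(round(float((p[:2]-q[:2])@u),4),round(float((p[:2]-q[:2])@v),4)) for p in P]
qt=fit(load("top0"),z([(311,410),(393,247),(194,147),(109,306)]),0,.204,.164)[0]
qs=fit(load("scene0"),zz([(367,240),(169,260),(201,456),(429,427)]),0,.204,.164)[0]
E
python3 - <<'E'
from m import *
s=load("scene5");t=load("top5")
print("toes scene",loc(qs,back(s,zz([(322,263),(210,271)]),0)))
print("top: L/R back, R/L front",loc(qt,back(t,z([(317,357),(373,257),(424,284),(369,381)]),.13)))
print("TCP toe pred",loc([.5549,.059,np.radians(62.5)],[np.array([.5006,-.087])]))
E
```

```text
toes scene [(-0.0787, 0.0398), (-0.0827, -0.0508)]
top: L/R back, R/L front [(-0.0788, 0.042), (-0.0824, -0.0483), (-0.1276, -0.0475), (-0.1235, 0.0401)]
TCP toe pred [(-0.1546, -0.0193)]
```

The foot edge is at x≈-0.081 by both the scene and top views, so the carton is standing squarely. I'll push it a few mm more, then retreat and raise.

```bash
python3 -m creep '[{"tx":0.0023,"ty":0,"tz":0.0019,"rx":0,"ry":0,"rz":0},{"tx":0.0023,"ty":0,"tz":0.0019,"rx":0,"ry":0,"rz":0},{"tx":0,"ty":0,"tz":0,"rx":0,"ry":0,"rz":0},{"tx":0,"ty":0,"tz":0,"rx":0,"ry":0,"rz":0},{"tx":-0.0077,"ty":0,"tz":-0.0064,"rx":0,"ry":0,"rz":0},{"tx":-0.0077,"ty":0,"tz":-0.0064,"rx":0,"ry":0,"rz":0},{"tx":0.0201,"ty":0,"tz":-0.024,"rx":0,"ry":0,"rz":0},{"tx":0.0201,"ty":0,"tz":-0.024,"rx":0,"ry":0,"rz":0},{"tx":0.0201,"ty":0,"tz":-0.024,"rx":0,"ry":0,"rz":0},{"tx":0,"ty":0,"tz":0,"rx":0,"ry":0,"rz":0},{"tx":0,"ty":0,"tz":0,"rx":0,"ry":0,"rz":0}]'
python3 - <<'E'
from cell import env
import cv2,numpy as np
print(env.get_obs()["qpos"])
for n in("scene","top","wrist"):
    c=env.read_camera(n);cv2.imwrite(f"pics/{n}6.png",c["pixels"][:,:,::-1]);np.savez(f"{n}6.npz",**c)
a=cv2.imread("pics/top6.png")[90:340,190:480]; a=cv2.convertScaleAbs(a,alpha=1.5)
cv2.imwrite("pics/topz6.png",cv2.resize(a,None,fx=2.4,fy=2.4,interpolation=2)[:600,:])
a=cv2.imread("pics/scene6.png")[110:330,180:350]
cv2.imwrite("pics/scz6.png",cv2.resize(a,None,fx=2.7,fy=2.7,interpolation=2))
E
```

```text
time_s: 8.78
tool_pos: [0.4933, -0.0999, 0.1232]
tool_rot: [-179.9, -40.0, 62.0]
force: [-0.6, 0.0, 0.3]
grip_width: 0.0343
[-15.26486722  16.31511708  54.90814619 119.4412524  -55.61403568
  73.40240564  39.65127427]
```

View pics/topz6.png

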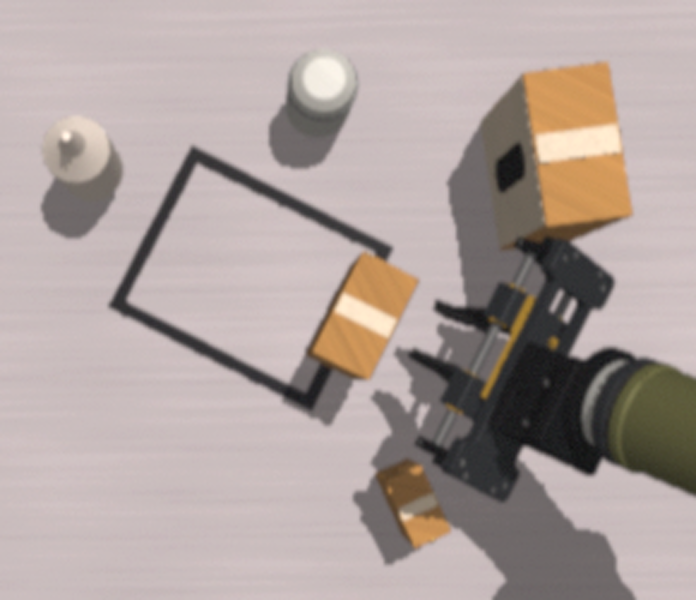

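View pics/scz6.png

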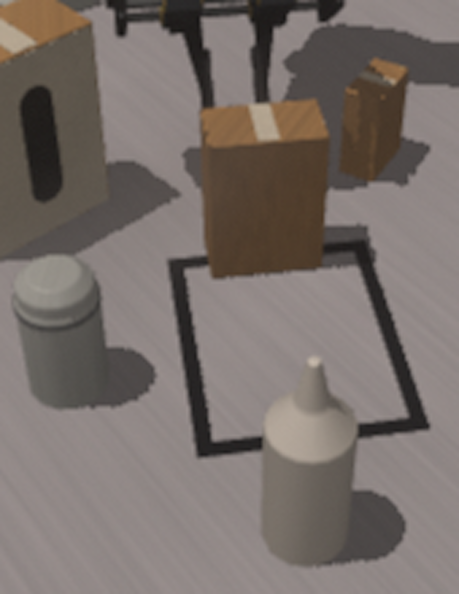

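View pics/wrist6.png

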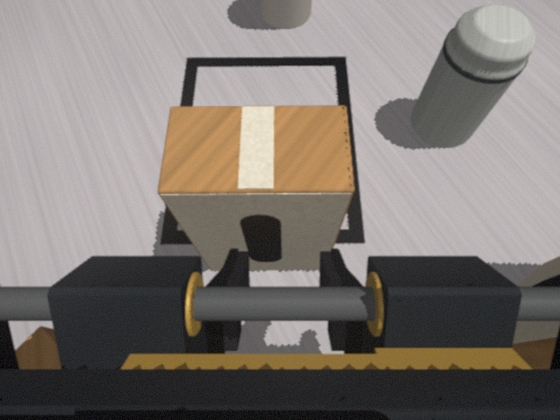

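Foot edge now about 15 mm inside the line's inner edge, carton upright and square. I'll centre the fingers on it and push at about 110 mm.

```bash
python3 -m creep '[{"tx":0,"ty":-0.013,"tz":0,"rx":0,"ry":0,"rz":0},{"tx":0.0038,"ty":0,"tz":0.0032,"rx":0,"ry":0,"rz":0},{"tx":0.0038,"ty":0,"tz":0.0032,"rx":0,"ry":0,"rz":0},{"tx":0.0038,"ty":0,"tz":0.0032,"rx":0,"ry":0,"rz":0},{"tx":0.0038,"ty":0,"tz":0.0032,"rx":0,"ry":0,"rz":0},{"tx":0.0038,"ty":0,"tz":0.0032,"rx":0,"ry":0,"rz":0},{"tx":0.0038,"ty":0,"tz":0.0032,"rx":0,"ry":0,"rz":0},{"tx":0.0038,"ty":0,"tz":0.0032,"rx":0,"ry":0,"rz":0}]'
python3 - <<'E'
from cell import env
import cv2,numpy as np
for n in("scene","top"):
    c=env.read_camera(n);cv2.imwrite(f"pics/{n}7.png",c["pixels"][:,:,::-1]);np.savez(f"{n}7.npz",**c)
a=cv2.imread("pics/scene7.png")[110:330,180:350]
cv2.imwrite("pics/scz7.png",cv2.resize(a,None,fx=2.7,fy=2.7,interpolation=2))
E
```

```text
time_s: 9.93
tool_pos: [0.4988, -0.0627, 0.1238]
tool_rot: [180.0, -40.0, 62.1]
force: [-0.5, -0.8, 1.4]
grip_width: 0.034
```

View pics/scz7.png

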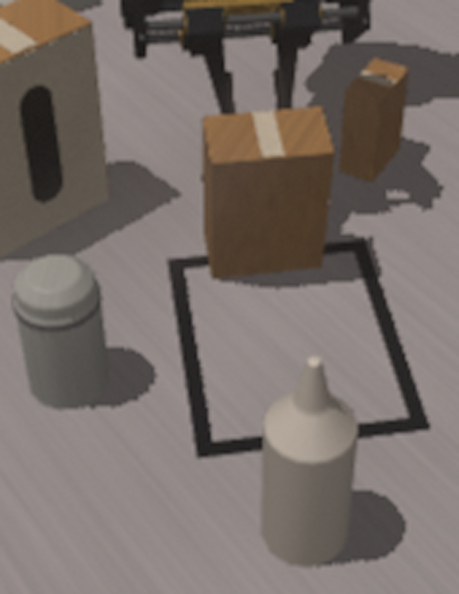

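The carton is tipping about its foot: the toes are unchanged at (212,277) and (323,268) in the zoom, while the top has moved forward. I'll carry on.

```bash
python3 -m creep '[{"tx":0.0038,"ty":0,"tz":0.0032,"rx":0,"ry":0,"rz":0},{"tx":0.0038,"ty":0,"tz":0.0032,"rx":0,"ry":0,"rz":0},{"tx":0.0038,"ty":0,"tz":0.0032,"rx":0,"ry":0,"rz":0},{"tx":0.0038,"ty":0,"tz":0.0032,"rx":0,"ry":0,"rz":0},{"tx":0.0038,"ty":0,"tz":0.0032,"rx":0,"ry":0,"rz":0},{"tx":0.0038,"ty":0,"tz":0.0032,"rx":0,"ry":0,"rz":0}]'
python3 - <<'E'
from cell import env
import cv2,numpy as np
for n in("scene","top"):
    c=env.read_camera(n);cv2.imwrite(f"pics/{n}8.png",c["pixels"][:,:,::-1]);np.savez(f"{n}8.npz",**c)
a=cv2.imread("pics/scene8.png")[110:330,180:350]
cv2.imwrite("pics/scz8.png",cv2.resize(a,None,fx=2.7,fy=2.7,interpolation=2))
E
```

```text
time_s: 10.78
tool_pos: [0.5127, -0.0362, 0.1236]
tool_rot: [-180.0, -40.0, 62.1]
force: [0.8, 0.9, 0.6]
grip_width: 0.0338
```

View pics/scz8.png

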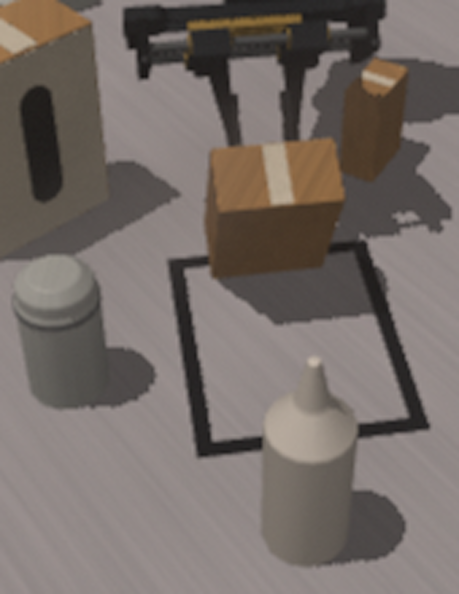

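```bash
python3 -m creep '[{"tx":0.0038,"ty":0,"tz":0.0032,"rx":0,"ry":0,"rz":0},{"tx":0.0038,"ty":0,"tz":0.0032,"rx":0,"ry":0,"rz":0},{"tx":0.0038,"ty":0,"tz":0.0032,"rx":0,"ry":0,"rz":0},{"tx":0,"ty":0,"tz":0,"rx":0,"ry":0,"rz":0},{"tx":0,"ty":0,"tz":0,"rx":0,"ry":0,"rz":0},{"tx":0,"ty":0,"tz":0,"rx":0,"ry":0,"rz":0},{"tx":0,"ty":0,"tz":0,"rx":0,"ry":0,"rz":0},{"tx":0,"ty":0,"tz":0,"rx":0,"ry":0,"rz":0},{"tx":0,"ty":0,"tz":0,"rx":0,"ry":0,"rz":0}]'
python3 - <<'E'
from cell import env
import cv2,numpy as np
for n in("scene","top"):
    c=env.read_camera(n);cv2.imwrite(f"pics/{n}9.png",c["pixels"][:,:,::-1]);np.savez(f"{n}9.npz",**c)
a=cv2.imread("pics/scene9.png")[110:330,180:350]
cv2.imwrite("pics/scz9.png",cv2.resize(a,None,fx=2.7,fy=2.7,interpolation=2))
E
```

```text
time_s: 12.0
tool_pos: [0.5195, -0.0235, 0.1237]
tool_rot: [-180.0, -40.0, 62.1]
force: [-0.6, 0.7, 0.7]
grip_width: 0.0337
```

View pics/scz9.png

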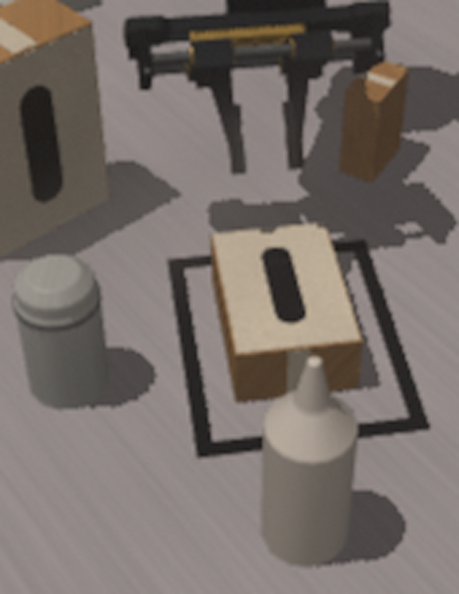

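The carton fell and lies inside the rectangle with its opening upward; in the zoom its upper face spans (213,240) to (358,340). I'll back off upward and check.

```bash
python3 -m creep '[{"tx":-0.015,"ty":0,"tz":-0.03,"rx":0,"ry":0,"rz":0},{"tx":-0.015,"ty":0,"tz":-0.03,"rx":0,"ry":0,"rz":0},{"tx":0,"ty":0,"tz":-0.03,"rx":0,"ry":0,"rz":0},{"tx":0,"ty":0,"tz":0,"rx":0,"ry":0,"rz":0},{"tx":0,"ty":0,"tz":0,"rx":0,"ry":0,"rz":0}]'
python3 - <<'E'
from cell import env
import cv2,numpy as np
for n in("scene","top"):
    c=env.read_camera(n);cv2.imwrite(f"pics/{n}10.png",c["pixels"][:,:,::-1]);np.savez(f"{n}10.npz",**c)
a=cv2.imread("pics/top10.png")[90:340,190:480]; a=cv2.convertScaleAbs(a,alpha=1.5)
cv2.imwrite("pics/topz10.png",cv2.resize(a,None,fx=2.4,fy=2.4,interpolation=2)[:600,:])
E
```

```text
time_s: 12.72
tool_pos: [0.4816, -0.0939, 0.1728]
tool_rot: [-180.0, -40.0, 62.1]
force: [0.7, 0.3, -0.5]
grip_width: 0.034
```

View pics/topz10.png

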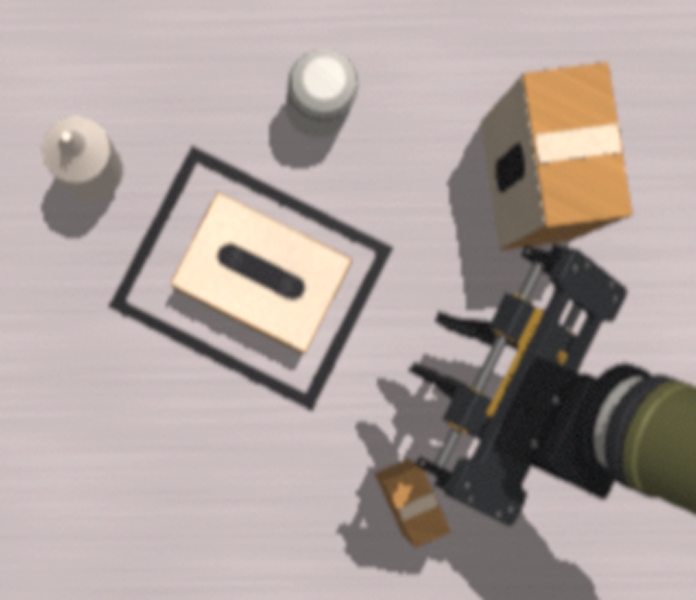

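```bash
python3 -m creep '[{"tx":0.0225,"ty":0,"tz":-0.0215,"rx":0,"ry":0,"rz":0},{"tx":0.0225,"ty":0,"tz":-0.0215,"rx":0,"ry":0,"rz":0},{"tx":0.0225,"ty":0,"tz":-0.0215,"rx":0,"ry":0,"rz":0},{"tx":0,"ty":0,"tz":0,"rx":0,"ry":0,"rz":0},{"tx":0,"ty":0,"tz":0,"rx":0,"ry":0,"rz":0}]'
python3 - <<'E'
from m import *
from cell import env
c=env.read_camera("top");cv2.imwrite("pics/top11.png",c["pixels"][:,:,::-1])
print(loc(qt,back(c,z([(303,353),(351,260),(219,192),(172,286)]),.05)))
a,b=load("top0")["pixels"],c["pixels"]
print("bystander pixel change",np.abs(a[90:200,190:345].astype(int)-b[90:200,190:345]).max(axis=2)[:60].mean(), np.abs(a[100:150,305:345].astype(int)-b[100:150,305:345]).max(), np.abs(a[130:195,200:240].astype(int)-b[130:195,200:240]).max())
E
```

```text
time_s: 13.45
tool_pos: [0.486, -0.085, 0.265]
tool_rot: [-179.9, -40.0, 62.1]
force: [0.5, -0.1, 0.1]
grip_width: 0.0338
[(-0.0701, 0.0413), (-0.0706, -0.048), (0.0565, -0.0487), (0.0551, 0.0415)]
bystander pixel change 14.30967741935484 20 19
```

View pics/top11.png

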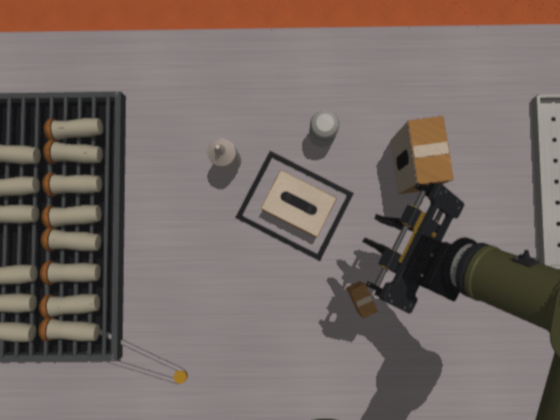

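```bash
python3 -c "
from cell import env
print(env.get_obs()['time_s']);print(env.sign_off())"
```

```text
13.5
the job is handed in; nothing more can be done
None
```

The carton lies flat in the taped rectangle with its opening upward, and I handed the job in at 13.5 s. `sign_off` gives no verdict.

**What I did:** I slid the carton low down with two tilted fingertips until its foot edge was about 26 mm past the near tape line's outer edge (x ≈ −0.076). I then pushed it at about 110 mm height. It tipped about that edge and fell into the rectangle in one go.

**Last checks:**
- **Carton:** the final top view puts its four corners at x from −0.071 to +0.057 and y from −0.049 to +0.042 in the outline frame. The limits are ±0.102 and ±0.082.
- **Bystanders:** the shaker and sauce bottle are where they stood in the first picture. The two look-alike cartons also look unmoved.
- **Robot:** the gripper is raised clear. The wrist force was within the sensor's noise, and every reading taken during the push was below about 3 N.

**What disagreed:** the scene and top cameras differed by up to 6 mm on absolute positions. I worked relative to the outline within each picture instead, where the final foot-edge readings agreed to within about 3 mm.

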